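# Clamp a setting ring with the star wheel

### The job

Lay the steel setting ring flat on the narrow rail of the bench clamp, between the sprung pad and the V-block, and let go of it. Then wind the star wheel round, pushing one spoke after another to the left over the top, until the pad has slid the ring home into the V and grips it firmly; stop while the springs behind the pad still have some give, because pressing the pad hard against its stop distorts the ring. Move the ram with the wheel only, and leave the other tools where they lie.

Things in the scene. Friction and masses are not known exactly. Their poses are not given: they have to be found in the camera images.
- ring_center (a point): Centre, half-way up, of the loose setting ring: a plain steel ring 52 mm in outer diameter, 14 mm high, about 0.18 kg, lying flat on the table to the right of the clamp with its bore upright. z is the ring's axis.
- ring: The same steel ring; this origin is the centre of its underside.
- clamp: Bench clamp bolted to the table, a small rack-and-pinion press. Origin: underside of its cast base; x points away from its front (the star wheel is on the front, -x side), y to its left along the ram, z up. Base 92 mm in x, 18 mm high, y -0.185 to 0.150. At the left a gear housing, x +-0.042, y 0.015 to 0.115, top 126 mm above the table; at the right the rail and V-block.
- rail_mid (a point): Place to lay the ring: mid-width on top of a steel rail along y, 44 mm wide, 56 mm above the table. The ring overhangs it 4 mm fore and aft, so fingers can hold it across x and dip 20 mm lower. Here it is clear of pad and V-block. V-block: 60 mm wide, 26 mm high; a ring home in it is at x = 0, 14 to 30 mm right (-y) of here: where is not reported, it must be felt. Axes as clamp.
- ram: Ram with its pad. Square steel bar with a rack on top, through the housing along the clamp's y, 58 to 80 mm above the table. At its right end a sprung pad, 34 mm wide, 20 mm high, 8 mm thick, pushes the ring: it begins to yield at 6 N, yields 1 mm per further 4 N and meets its stop after 6 mm, at 30 N. Usual grip about 20 N, at least 12 N; over 40 N distorts the ring. Origin is not at the pad.
- pad_face (a point): Centre of the pad's face that touches the ring, where it is while the pad's springs are relaxed (the point moves with the ram), 67 mm above the table. Axes as the clamp's.
- hub (a point): Centre of the star wheel's hub, in the plane of the spokes, 94 mm above the table, 40 mm in front of the housing. Axes as the clamp's: the wheel turns in the y-z plane and does not shift. Five round spokes 72 degrees apart, 10 mm thick, with black 19 mm balls at their ends, ball centres 72 mm from the axis; hub 42 mm in diameter.
- wheel (a joint): Star wheel angle, rad, 0 to 6. At 0 one spoke points straight up, the others every 1.257 rad. It grows as the wheel's top goes left (clamp's +y), driving ram and pad 14 mm to the right per rad. Dry friction of 0.42 Nm (6 to 10 N on a spoke) resists and holds wheel and load where left; each newton on the ring adds 0.014 Nm (usual grip: 4 to 6 N more on the spoke).
- plug_gauge: Plug gauge, steel rod 96 mm long; a bystander.
- hex_key: Hex key, 80 mm; a bystander.
- micrometer: Micrometer, 147 mm; a bystander.
- screwdriver: Screwdriver, 175 mm; a bystander.
- marker: Marker pen, 135 mm; a bystander.
Mind the look-alikes: they are no part of the job. What is shaped like the ring but green or pink is not meant.

How it is judged:
On the way, in this order (a step that is already met when the one before it is completed fails the run):
1. the ring lies flat on the rail between the pad and the V-block, let go (z of ring_center in the frame of rail_mid between 0.004 and 0.01 m and angle between ring's own z axis and vertical below 0.06 rad and x of ring_center in the frame of rail_mid between -0.015 and 0.015 m and y of ring_center in the frame of rail_mid between -0.035 and 0.035 m and contact force between the fingers and ring below 0.1 N and contact force between ram and ring below 1 N), for 0.2 s.
2. the pad presses the ring into the V (contact force between ram and ring above 12 N), for 0.2 s.
At the end, for the whole second after the job is handed in: The ring lies flat on the rail, centred across it to 3 mm by the V, at rest, and the pad grips it with 12 to 30 N (firm, but short of the pad's stop); the wheel stands still (z of ring_center in the frame of rail_mid between 0.004 and 0.01 m and angle between ring's own z axis and vertical below 0.06 rad and x of ring_center in the frame of rail_mid between -0.003 and 0.003 m and contact force between ram and ring between 12 and 30 N and linear speed of ring below 0.005 m/s and velocity of joint wheel between -0.05 and 0.05 rad/s); the robot touches nothing.
It fails at once if the ring is squeezed with more than 40 N (pad driven hard against its stop) (contact force between ram and ring above 40 N).
It fails at once if the robot pushes the ram or the pad directly (contact force between any of the arm, the fingers and ram above 4 N).
It fails at once if another tool is shifted by more than 20 mm (distance of any of plug_gauge, hex_key, micrometer, screwdriver, marker from where it was at the start of the episode above 0.02 m).
It also fails if it takes over 72 s, if anything falls off the work surface, if the arm or the gripper's body presses on something with over 40 N, if the wrist force passes 120 N, or if a joint passes its speed limit or range.

### The arm

A 7-joint arm with a two-finger parallel gripper is mounted at the origin on a cart in front of the work surface, level with it; the furniture and walls round the work are solid. World frame = base frame: x ahead of the robot, y to its left, z up, the work surface at z = 0. Lengths are in m, angles in rad, forces in N, time in s.
With the tool pointing down it reaches from about 0.4 to 0.875 m from the base axis. Payload 19.3 kg.
Tool frame: the origin (TCP) lies between the finger pads; the fingertips stand 25 mm ahead of it and the grasp point (between the pads) lies 6 mm ahead of it; z points along the fingers, x is the direction in which the jaws open and shut, and the axes are right-handed (so a half turn about z gives the same grasp; the last joint's range is limited). The gripper opens to 85 mm and grips with 20 to 120 N. Pads are 22 mm wide; open, the fingers measure 114 mm over their backs; the gripper's body (76 mm by 85 mm) begins 54 mm behind the grasp point. The pads swing forward as they close: fully open they stand 13 mm farther back than shut.
Start: joints at [1.056, 0.521, -0.036, 1.599, 0.021, 1.021, -0.113], TCP at [0.269, -0.564, 0.222] pointing down, gripper open.
Joint ranges: [-2.91, 2.91], [-0.3, 2.13], [-1.5, 1.42], [0.17, 2.43], [-1.26, 4.41], [0.16, 1.93], [-2.52, 2.52]. Speed limits (rad/s): [1.89, 1.89, 2.39, 2.39, 3.01, 3.01, 3.01].

### API

Orientations are given as a unit quaternion [x, y, z, w].
In Python, from plant import * gives the robot as it stands. Calls block until the motion is done:
- reach(position, orientation): joint-space move of the TCP to a pose.
- move_straight(position, orientation=None, vel=0.15): straight line of the TCP; orientation=None keeps the orientation; vel is the mean speed in m/s.
- movej(angles): joint-space move.
- open_gripper() and close_gripper(): open the fingers fully, or close them until they stop; the grip force is fixed at half the most.
- hold(seconds).
- solve_ik(position, orientation): joint angles nearest the present ones, or None.
- state(): the state.
- grab_frame(name): name is "scene" or "side" or "wrist"; returns (picture, depth): 420x560x3 uint8, red, green, blue; 420x560 float32, m along the optical axis (not along the pixel's ray), 0 where there is no reading.
- camera_info(name): a dict with "fov_y" (degrees; the focal length in pixels is half the picture's height over the tangent of half this angle, whatever the lens; pixels are square), "cx", "cy" (the principal point, pixels), "pose" (4x4, takes a point from camera to world coordinates). Camera axes: x right, y down, z forward; pixel columns grow to the right and rows downward; lengths in m; the calibration is good to about 2 mm. A picture is of the moment at which its call begins: read the wrist's pose just before it. camera_info takes no time and is no camera call; for the wrist camera it gives the pose at the moment of the call.
A pose or a line that the arm cannot do raises MotionError and nothing moves.
- close_job(): hands the job in, once; it reports no verdict.
The state is a dict: "time_s": time; "joints": joint angles; "dq": joint speeds; "tau": joint torques, N m; "eef_pos": TCP position; "tcp_rot": TCP orientation; "wrist_force": force on the tool from outside, world axes, zero at the start; "wrist_torque": the same for the moment, N m; "finger_gap": opening from 0.0 (shut) to 1.0 (fully open).
Only numpy, scipy, OpenCV 4.12 (cv2) and the standard library are available. Lean on these libraries where they do the work, as an engineer would, in place of code of your own. Each camera call takes 0.05 s, during which the arm holds its last target. There are 200 camera calls.

## Working session

There is one attempt and no reset: what is moved stays moved. The work goes in short steps, each a Python script; the robot and the scene stay as the last script left them, time stands still between calls to the robot, and variables do not carry over. Pictures are saved under pics/ and viewed, about 8 in all and at most 12, crops included, and the job is handed in when it is done.

```bash
mkdir -p pics; ls
python3 - <<'E'
from plant import *
import cv2,numpy as np
for n in ("scene","side"):
    p,d=grab_frame(n); np.savez(f"pics/{n}0.npz",p=p,d=d)
    cv2.imwrite(f"pics/{n}0.png",cv2.resize(p[:,:,::-1],(800,600)))
    c=camera_info(n); print(n,c["fov_y"],c["cx"],c["cy"],np.round(c["pose"],3).tolist())
s=state(); print(s["time_s"],s["tcp_rot"],s["finger_gap"])
E
```

```text
pics
scene 45.803500171663444 284.1555157700095 207.0125138992364 [[-0.805, -0.41, 0.43, 0.07], [-0.593, 0.536, -0.601, 0.725], [0.016, -0.739, -0.674, 0.921], [0.0, 0.0, 0.0, 1.0]]
side 48.191226521827744 280.9909503501398 199.7599216113038 [[-0.599, -0.618, 0.51, 0.03], [-0.801, 0.477, -0.363, 0.425], [-0.019, -0.625, -0.78, 0.941], [0.0, 0.0, 0.0, 1.0]]
0.1 [ 8.45655850e-01 -5.33728331e-01 -4.44140059e-04 -2.35364337e-04] 1.0000402900395102
```

View pics/scene0.png

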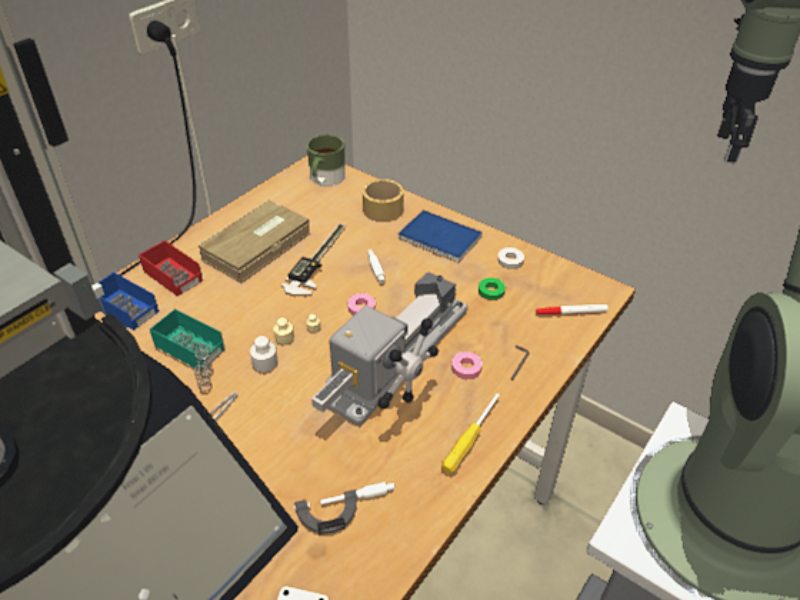

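View pics/side0.png

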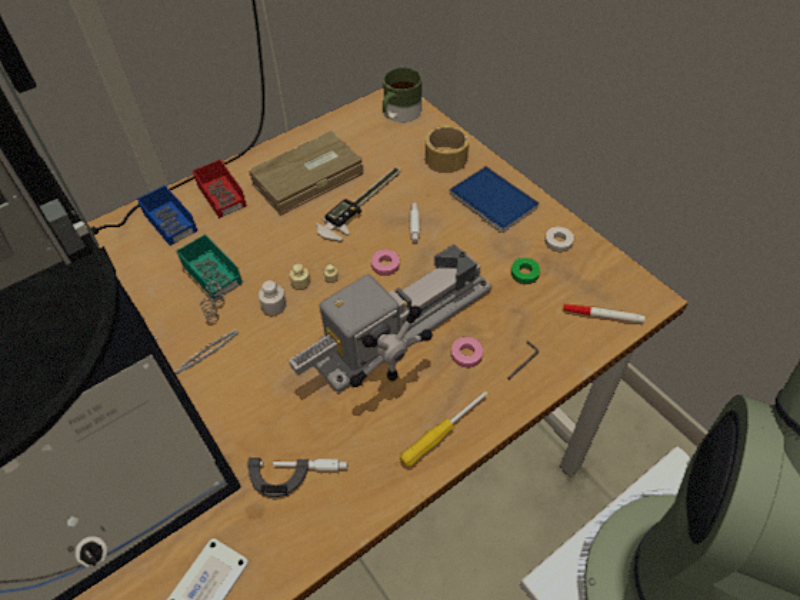

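The white-grey ring sits at scene (511,257) and side (560,238), beyond the green look-alike. The clamp's housing is at about (367,348) in scene, with the wheel on the robot side. Next I'll fit poses from depth.

```bash
cat > h.py <<'E'
import numpy as np,cv2
def cloud(d,c):
    f=d.shape[0]/2/np.tan(np.radians(c["fov_y"])/2)
    v,u=np.mgrid[:d.shape[0],:d.shape[1]]
    P=np.stack([(u-c["cx"])/f*d,(v-c["cy"])/f*d,d],-1)@c["pose"][:3,:3].T+c["pose"][:3,3]
    P[d==0]=np.nan
    return P
def proj(p,c,h=420):
    f=h/2/np.tan(np.radians(c["fov_y"])/2)
    q=(np.atleast_2d(p)-c["pose"][:3,3])@c["pose"][:3,:3]
    return np.c_[q[:,0]/q[:,2]*f+c["cx"],q[:,1]/q[:,2]*f+c["cy"]]
E
python3 - <<'E'
from plant import *
from h import *
np.set_printoptions(precision=4,suppress=True)
for n,(ru,rv),(hu,hv) in (("scene",(511,257),(367,330)),("side",(560,238),(357,300))):
    z=np.load(f"pics/{n}0.npz");d=z["d"];c=camera_info(n);c["pose"]=np.array(c["pose"]);P=cloud(d,c)
    w=P[int(rv*.7)-14:int(rv*.7)+14,int(ru*.7)-16:int(ru*.7)+16].reshape(-1,3)
    t=w[(w[:,2]>.009)&(w[:,2]<.022)]
    (cx,cy),r=cv2.minEnclosingCircle(t[:,:2].astype(np.float32)); print(n,"ring",cx,cy,r,len(t),np.median(t[:,2]),"table z",np.nanmedian(w[:,2]))
    w=P[int(hv*.7)-60:int(hv*.7)+60,int(hu*.7)-70:int(hu*.7)+70].reshape(-1,3)
    t=w[(w[:,2]>.121)&(w[:,2]<.132)]; 
    m=np.median(t[:,:2],0); t=t[np.linalg.norm(t[:,:2]-m,axis=1)<.075]
    print("housing",cv2.minAreaRect(t[:,:2].astype(np.float32)),len(t),np.median(t[:,2]))
E
```

```text
scene ring 0.5533411502838135 -0.3059905469417572 0.030201109126210213 141 0.012247940624679488 table z -0.0013697347007710081
housing ((0.5762075185775757, 0.11941471695899963), (0.08323922008275986, 0.09822385758161545), 1.1490062475204468) 1072 0.12444081860087292
side ring 0.5513787269592285 -0.31009167432785034 0.02895098552107811 193 0.01361726064402824 table z 0.0007433108719659964
housing ((0.5762599110603333, 0.11989354342222214), (0.0851128101348877, 0.09747704863548279), 2.179574966430664) 1309 0.12560880640171568
```

Run:
```python
from plant import *
from h import *
a=np.radians(1.7);R=np.array([[np.cos(a),-np.sin(a)],[np.sin(a),np.cos(a)]])
o=np.array([.5762,.1197])-R@[0,.065]; print(o)
out=[]
for n in ("scene","side"):
    z=np.load(f"pics/{n}0.npz");d=z["d"];c=camera_info(n);c["pose"]=np.array(c["pose"]);P=cloud(d,c).reshape(-1,3)
    col=z["p"].reshape(-1,3)
    Q=P.copy();Q[:,:2]=(P[:,:2]-o)@R
    k=(abs(Q[:,0])<.14)&(Q[:,1]>-.22)&(Q[:,1]<.18)&(Q[:,2]>.006)
    Q=Q[k]
    S=3 # px/mm... top map: image x = -y (right), image y = -x up
    im=np.zeros((480,800,3),np.uint8)
    # top map height colored, 2px/mm
    hv=cv2.applyColorMap(np.clip(Q[:,2]/.17*255,0,255).astype(np.uint8)[:,None],cv2.COLORMAP_JET)[:,0]
    for q,h_ in zip(Q,hv): cv2.circle(im,(int((.18-q[1])*1950),int((.12-q[0])*1950)),2,h_.tolist(),-1)
    out.append(im)
    # rail edges by x for top points
    t=Q[(abs(Q[:,2]-.056)<.005)&(Q[:,1]<-.02)&(Q[:,1]>-.1)&(abs(Q[:,0])<.03)]
    print(n,"rail")
    for y in np.arange(-.02,-.11,-.01):
        s=t[abs(t[:,1]-y)<.005]
        if len(s)>5: print(round(y,3),len(s),np.round([s[:,0].min(),s[:,0].max(),np.median(s[:,2])],4))
    # wheel
    w=Q[(Q[:,0]<-.066)&(Q[:,0]>-.11)&(Q[:,2]>.015)]
    im2=np.zeros((480,800,3),np.uint8)
    for q in w: cv2.circle(im2,(int((.18-q[1])*1950),int((.20-q[2])*1950)),2,(255,255,255),-1)
    out[-1]=np.vstack([im,im2])
m=np.hstack(out); cv2.imwrite("pics/map.png",cv2.resize(m,(800,480),interpolation=cv2.INTER_AREA))
p=np.load("pics/side0.npz")["p"][160:290,195:355]
cv2.imwrite("pics/crop.png",cv2.resize(p[:,:,::-1],(800,600*160*130//160//130*650//650),interpolation=cv2.INTER_CUBIC) if 0 else cv2.resize(p[:,:,::-1],None,fx=4.5,fy=4.5,interpolation=cv2.INTER_CUBIC))
```

```text
[0.57812831 0.05472861]
scene rail
-0.02 7 [-0.0208 -0.0154  0.0545]
-0.03 12 [-0.023  -0.0125  0.0544]
-0.04 18 [-0.0213  0.0118  0.054 ]
-0.05 52 [-0.0221  0.0213  0.0542]
-0.06 48 [-0.0209  0.0236  0.0545]
-0.07 40 [-0.018   0.0227  0.0543]
-0.08 48 [-0.0218  0.0218  0.0548]
-0.09 52 [-0.0219  0.0226  0.0545]
-0.1 24 [-0.0226  0.023   0.0549]
side rail
-0.03 9 [-0.0177 -0.0063  0.0557]
-0.04 50 [-0.0201  0.0239  0.056 ]
-0.05 64 [-0.022   0.024   0.0558]
-0.06 63 [-0.0224  0.023   0.0557]
-0.07 63 [-0.021   0.023   0.0559]
-0.08 61 [-0.0214  0.0236  0.0559]
-0.09 60 [-0.0221  0.0231  0.0555]
-0.1 28 [-0.0206  0.0215  0.0562]
```

View pics/map.png

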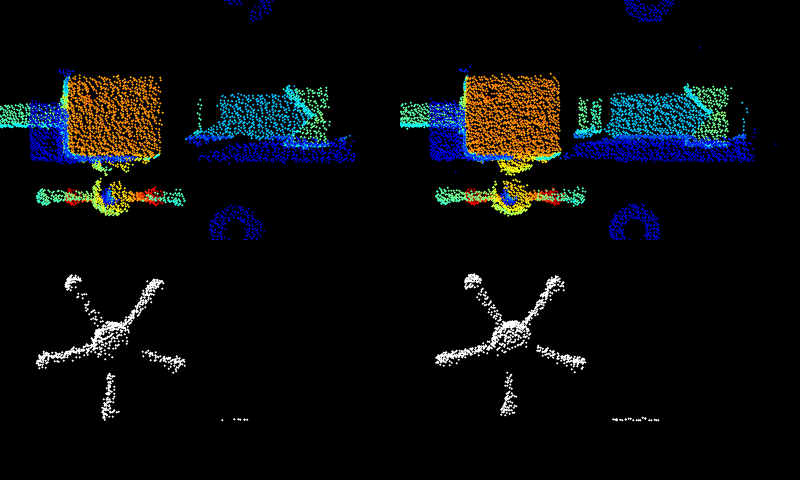

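View pics/crop.png

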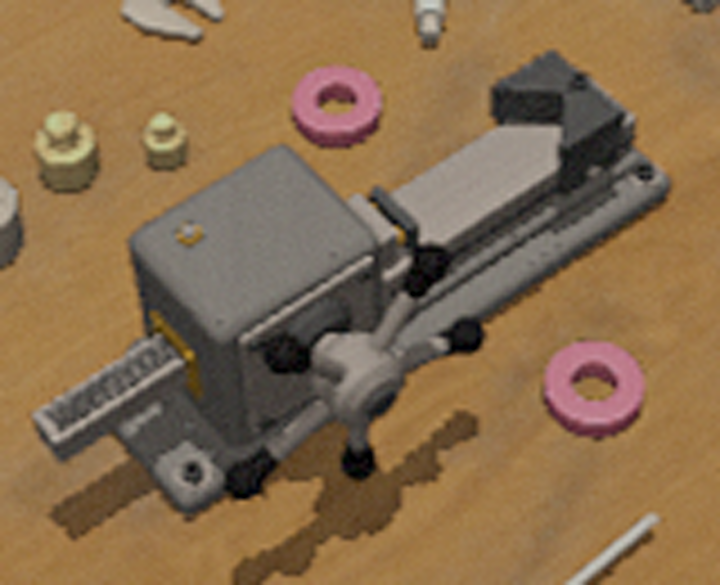

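Map reading, in the clamp frame:
- Yaw is about 1.7°. The rail is centred at x≈0.
- The pad face is at y≈-0.027 and the V tips at y≈-0.112, so the V apex is about -0.138.
- The hub is at y≈0.066, with spokes at about ±35° off vertical.

Next I'll check what is around the ring and fit the wheel.

```bash
cat >> h.py <<'E'
a=np.radians(1.7);R2=np.array([[np.cos(a),-np.sin(a)],[np.sin(a),np.cos(a)]]);o2=np.array([.5781,.0547])
def W(x,y,z): return np.r_[o2+R2@[x,y],z]
def C(p): return np.r_[(np.array(p[:2])-o2)@R2,p[2]]
def down(th): return [np.cos(th/2),np.sin(th/2),0,0]
E
python3 - <<'E'
from plant import *
from h import *
np.set_printoptions(precision=4,suppress=True)
from scipy.optimize import least_squares
for n in ("scene","side"):
    z=np.load(f"pics/{n}0.npz");c=camera_info(n);c["pose"]=np.array(c["pose"]);P=cloud(z["d"],c).reshape(-1,3)
    col=z["p"].reshape(-1,3).astype(int)
    near=np.linalg.norm(P[:,:2]-[.552,-.308],axis=1)<.16
    for nm,k in (("green",(col[:,1]>col[:,0]+60)&(col[:,1]>col[:,2]+40)),("blue",(col[:,2]>col[:,0]+40)),("red",(col[:,0]>150)&(col[:,1]<60))):
        q=P[near&k]; 
        if len(q)>5: print(n,nm,len(q),q.min(0),q.max(0))
    Q=P.copy();Q[:,:2]=(P[:,:2]-o2)@R2
    k=(Q[:,0]>-.1)&(Q[:,0]<-.066)&(col.max(1)<70)&(Q[:,2]>.02)&(abs(Q[:,1]-.066)<.09)
    b=Q[k]
    def f(p,q=b):
        ang=p[2]+np.arange(5)*2*np.pi/5
        ctr=np.c_[np.full(5,p[3]),p[0]+.072*np.sin(ang),p[1]+.072*np.cos(ang)]
        dd=np.linalg.norm(q[:,None]-ctr,axis=2).min(1)-.0095
        return dd
    r=least_squares(f,[.066,.094,.6,-.082],loss="soft_l1",f_scale=.002); print(n,"hub y,z,phi,x",r.x,len(b),np.abs(r.fun).mean())
E
```

```text
scene green 190 [ 0.5078 -0.2353  0.0007] [ 0.561  -0.177   0.0165]
scene blue 491 [ 0.5095 -0.3443  0.004 ] [ 0.7107 -0.1921  0.0147]
scene hub y,z,phi,x [ 0.0631  0.0934  0.5901 -0.0812] 277 0.0032944601041269353
side green 192 [ 0.508  -0.2327 -0.0008] [ 0.5571 -0.1775  0.0193]
side blue 631 [ 0.6331 -0.3403  0.006 ] [ 0.7115 -0.2379  0.0176]
side hub y,z,phi,x [ 0.0638  0.0943  0.5943 -0.0807] 410 0.007866624411911051
```

Run:
```python
from plant import *
from h import *
import numpy as np
np.set_printoptions(precision=4,suppress=True)
# choose yaw branch
best=None
for th in (a,a+np.pi,a-np.pi):
    j=solve_ik([.552,-.308,.14],down(th)); print(th,j)
th=a if abs(state()["joints"][6])<9 else 0
cands=[(t,solve_ik([.552,-.308,.14],down(t))) for t in (a,a-np.pi)]
cands=[(t,np.array(j)) for t,j in cands if j is not None]
th=min(cands,key=lambda c:abs(c[1][6]))[0]; print("use",th)
reach([.552,-.308,.14],down(th))
p,d=grab_frame("wrist"); cv2.imwrite("pics/w1.png",p[:,:,::-1])
c=camera_info("wrist");P=cloud(d,dict(c,pose=np.array(c["pose"]))).reshape(-1,3)
t=P[(P[:,2]>.009)&(P[:,2]<.02)&(np.linalg.norm(P[:,:2]-[.552,-.308],axis=1)<.045)]
print(len(t),cv2.minEnclosingCircle(t[:,:2].astype(np.float32)) if len(t) else 0, np.median(t[:,2]) if len(t) else 0)
print(state()["time_s"],state()["eef_pos"],state()["joints"],state()["wrist_force"])
```

```text
0.029670597283903602 [ 0.6365  0.6412 -0.3337  1.641   0.2523  0.9022  0.2367]
3.1712632508736966 [ 0.1658  0.6601  0.3826  1.6686 -0.3037  0.872  -2.4395]
-3.1119220563058896 [ 0.1658  0.6601  0.3826  1.6686 -0.3037  0.872  -2.4395]
use 0.029670597283903602
1975 ((0.5522245764732361, -0.312730997800827), 0.026242749765515327) 0.013407897559167825
1.6 [ 0.5512 -0.3098  0.1403] [ 0.6382  0.6407 -0.3323  1.6408  0.2523  0.9023  0.2364] [-0.3723 -0.236  -0.2771]
```

View pics/w1.png

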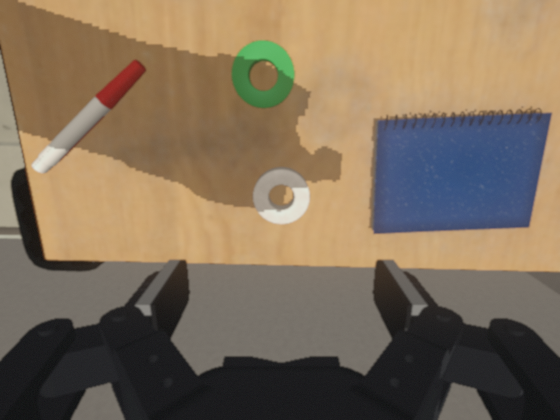

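The ring is at wrist (281,196), centred between the fingers. It measures (0.552,-0.312) with r=26.2 mm, which matches the given size. Now I'll grasp it, lift it and move it over the rail.

Run:
```python
from plant import *
from h import *
np.set_printoptions(precision=4,suppress=True)
q=down(a)
def s(t):
    st=state(); print(t,round(st["time_s"],2),np.array(st["eef_pos"]),"gap",round(st["finger_gap"],3),np.array(st["wrist_force"]))
move_straight([.552,-.3115,.030],q,.15); s("down")
close_gripper(); s("closed")
move_straight([.552,-.3115,.17],q,.2); s("lift")
t=W(0,-.075,.17); move_straight(list(t),q,.3); hold(.2); s("over"); print(t)
p,d=grab_frame("wrist"); cv2.imwrite("pics/w2.png",p[:,:,::-1])
c=camera_info("wrist");c["pose"]=np.array(c["pose"]);P=cloud(d,c).reshape(-1,3)
Q=P.copy();Q[:,:2]=(P[:,:2]-o2)@R2
t=Q[(abs(Q[:,2]-.082)<.006)&(Q[:,1]<-.09)&(Q[:,1]>-.19)&(abs(Q[:,0])<.04)]
if len(t): print("V top",len(t),t.min(0),t.max(0))
t=Q[(abs(Q[:,2]-.056)<.004)&(Q[:,1]<-.0)&(Q[:,1]>-.15)&(abs(Q[:,0])<.04)]
if len(t): print("rail",len(t),np.percentile(t,[1,99],axis=0))
```

```text
down 2.48 [ 0.5525 -0.3118  0.0309] gap 1.003 [ 0.7141 -0.8054  0.5262]
closed 3.25 [ 0.552  -0.3115  0.03  ] gap -0.002 [ 0.2783  0.6527 -0.6278]
lift 4.1 [ 0.5514 -0.3113  0.1689] gap -0.002 [-0.1078  0.4752 -0.8613]
over 5.42 [ 0.5802 -0.0217  0.1699] gap 0.003 [-0.2454 -0.4301 -0.4129]
[ 0.5803 -0.0203  0.17  ]
V top 396 [-0.0284 -0.1496  0.0761] [ 0.0316 -0.1145  0.0831]
rail 5649 [[-0.0199 -0.1229  0.0538]
 [ 0.0236 -0.0036  0.0575]]
```

View pics/w2.png

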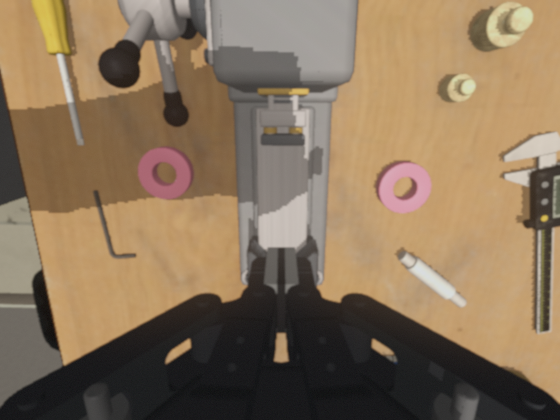

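The gap is 0, so the grasp missed: the open pads sit farther back than the nominal tips and slid over the ring. The wrist view shows empty fingers. I'll go back, measure the ring again and grasp lower.

Run:
```python
from plant import *
from h import *
np.set_printoptions(precision=4,suppress=True)
q=down(a)
def s(t):
    st=state(); print(t,round(st["time_s"],2),np.array(st["eef_pos"]),"gap",round(st["finger_gap"],3),np.array(st["wrist_force"]))
move_straight([.552,-.311,.15],q,.4); open_gripper(); s("over")
p,d=grab_frame("wrist")
c=camera_info("wrist");c["pose"]=np.array(c["pose"]);P=cloud(d,c).reshape(-1,3)
t=P[(P[:,2]>.009)&(P[:,2]<.02)&(np.linalg.norm(P[:,:2]-[.552,-.308],axis=1)<.05)]
(x,y),r=cv2.minEnclosingCircle(t[:,:2].astype(np.float32)); print(x,y,r)
y+=.001
if .024<r<.030:
    move_straight([x,y,.021],q,.15); s("down"); hold(.1); s("down2")
    close_gripper(); s("closed")
    if state()["finger_gap"]>.3:
        move_straight([x,y,.17],q,.2); s("lift")
        print("to",W(0,-.075,.17))
```

```text
over 7.14 [ 0.552 -0.311  0.15 ] gap 1.002 [ 0.1774 -0.1726  0.1275]
0.5519313216209412 -0.3127482235431671 0.02611064538359642
down 8.2 [ 0.5525 -0.312   0.0219] gap 1.001 [ 0.1744 -0.2569  0.7465]
down2 8.3 [ 0.5525 -0.312   0.0221] gap 1.003 [ 0.2797  0.0194 -0.0434]
closed 9.07 [ 0.5519 -0.3117  0.021 ] gap -0.003 [ 0.0333 -0.006  -0.3073]
```

Run:
```python
from plant import *
from h import *
np.set_printoptions(precision=4,suppress=True)
st=state();c=camera_info("wrist");c["pose"]=np.array(c["pose"]);print(c["pose"],c["cx"],c["cy"],c["fov_y"])
for dz in (-.05,0,.006,.025,.1): print(dz,proj(np.array(st["eef_pos"])-[0,0,dz],c))
p,d=grab_frame("wrist"); P=cloud(d,c)
cv2.imwrite("pics/w3.png",p[:,:,::-1])
print(st["tcp_rot"])
for v in range(200,420,15): print(v,P[v,281],P[v,265],p[v,281])
```

```text
[[ 0.9996  0.0285  0.0091  0.5506]
 [ 0.0299 -0.9562 -0.2911 -0.2374]
 [ 0.0004  0.2912 -0.9566  0.1719]
 [ 0.      0.      0.      1.    ]] 280.8338331455515 204.62029630759196 67.27152546256991
-0.05 [[278.4086 316.084 ]]
0 [[279.0713 256.279 ]]
0.006 [[279.126 251.341]]
0.025 [[279.2775 237.6729]]
0.1 [[279.6699 202.2612]]
[ 0.9999  0.0148 -0.     -0.    ]
200 [ 0.5522 -0.2871 -0.0007] [ 0.5431 -0.2873 -0.0004] [136 113  87]
215 [ 0.5523 -0.2915  0.0129] [ 0.5438 -0.2917  0.0132] [173 164 153]
230 [ 0.5526 -0.2999  0.0132] [ 0.544  -0.2999  0.014 ] [163 154 142]
245 [ 0.553  -0.3148 -0.0003] [ 0.5435 -0.3154 -0.0009] [146 116  81]
260 [ 0.5526 -0.3008  0.0468] [ 0.5453 -0.3045  0.0398] [55 49 43]
275 [ 0.5525 -0.3001  0.0609] [ 0.5462 -0.3009  0.0598] [52 47 41]
290 [ 0.5526 -0.3032  0.0668] [ 0.5468 -0.2987  0.0742] [55 49 46]
305 [ 0.5528 -0.3103  0.0659] [ 0.5472 -0.2993  0.0822] [51 47 46]
320 [ 0.553  -0.3164  0.067 ] [ 0.5478 -0.2951  0.0955] [45 43 41]
335 [ 0.5549 -0.3781  0.0003] [nan nan nan] [206 165 111]
350 [ 0.564  -0.6684 -0.3128] [ 0.5481 -0.3009  0.1006] [126 120 112]
365 [ 0.5525 -0.3016  0.105 ] [ 0.5484 -0.3015  0.1052] [30 30 32]
380 [ 0.5525 -0.3004  0.111 ] [ 0.5486 -0.3008  0.1107] [32 32 34]
395 [ 0.5525 -0.3008  0.1148] [ 0.5488 -0.3007  0.1149] [30 30 32]
410 [ 0.5525 -0.3     0.1193] [ 0.549  -0.301   0.1185] [30 28 30]
```

View pics/w3.png

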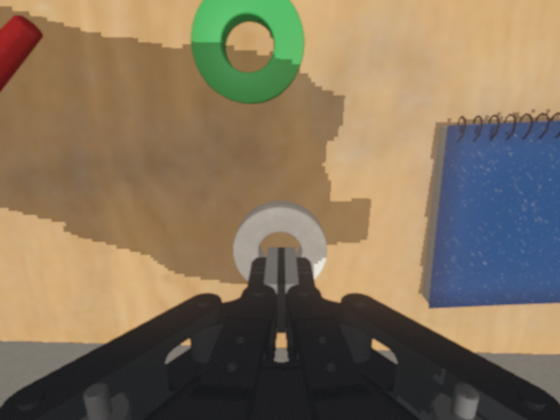

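The ring is untouched at (280,248). The shut fingertips end at row ~248, where rays through the front face put the tip about 13 mm *behind* the reported TCP, roughly 38 mm short of the spec. Both missed grasps and the depth data agree on this. I'll use that measured tip and descend in steps while watching force.

Run:
```python
from plant import *
from h import *
np.set_printoptions(precision=4,suppress=True)
q=down(a)
def s(t):
    st=state(); print(t,round(st["time_s"],2),np.array(st["eef_pos"]),"gap",round(st["finger_gap"],3),np.array(st["wrist_force"]))
x,y=.552,-.312
move_straight([x,y,.045],q,.2); open_gripper(); s("open")
ok=True
for z in (.015,.003,-.006,-.012):
    move_straight([x,y,z],q,.1); s(z)
    if abs(state()["wrist_force"][2])>4: ok=False;break
if ok:
    close_gripper(); s("closed")
    p,d=grab_frame("wrist"); cv2.imwrite("pics/w4.png",p[:,:,::-1])
    if state()["finger_gap"]>.3:
        move_straight([x,y,.13],q,.2); s("lift")
```

```text
open 10.17 [ 0.552 -0.312  0.045] gap 1.002 [-0.1749  0.2418  0.5369]
0.015 10.62 [ 0.5518 -0.3117  0.0145] gap 1.004 [-0.2803  0.0664  1.0111]
0.003 10.88 [ 0.5518 -0.3119  0.0029] gap 1.004 [-0.4395 -0.1245  0.4875]
-0.006 11.13 [ 0.5518 -0.3119 -0.0062] gap 1.0 [ 0.012  -0.0659 -0.2653]
-0.012 11.38 [ 0.5518 -0.3119 -0.0122] gap 1.0 [ 0.0589  0.5559 -0.1778]
closed 11.83 [ 0.5523 -0.3121 -0.0114] gap 0.574 [-1.3133  0.7544  8.992 ]
lift 12.74 [ 0.5514 -0.3118  0.1288] gap 0.575 [ 0.0807  0.0174 -2.2086]
```

Gripped: the gap of 0.574 is about the ring's width, and the -2.2 N on lifting matches its weight. Now I'll place it.

Run:
```python
from plant import *
from h import *
np.set_printoptions(precision=4,suppress=True)
q=down(a)
def s(t):
    st=state(); print(t,round(st["time_s"],2),C(st["eef_pos"]),"gap",round(st["finger_gap"],3),np.array(st["wrist_force"]))
Y=-.074
move_straight(list(W(0,Y,.13)),q,.3); hold(.1); s("over")
move_straight(list(W(0,Y,.056)),q,.15); hold(.15); s("low")
f0=state()["wrist_force"][2]
for z in np.arange(.052,.040,-.002):
    move_straight(list(W(0,Y,z)),q,.03); s(z)
    if state()["wrist_force"][2]-f0>5: break
open_gripper(); s("open")
move_straight(list(W(0,Y,.14)),q,.2); s("up"); hold(.1)
move_straight(list(W(0,Y-.04,.2)),q,.3)
p,d=grab_frame("wrist"); cv2.imwrite("pics/w5.png",p[:,:,::-1])
p,d=grab_frame("side"); cv2.imwrite("pics/s5.png",cv2.resize(p[150:300,190:370,::-1],None,fx=4,fy=4,interpolation=cv2.INTER_CUBIC))
c=camera_info("side");c["pose"]=np.array(c["pose"]);Q=cloud(d,c).reshape(-1,3);Q[:,:2]=(Q[:,:2]-o2)@R2
t=Q[(abs(Q[:,2]-.070)<.006)&(Q[:,1]<-.035)&(Q[:,1]>-.11)&(abs(Q[:,0])<.045)]
if len(t)>10: print("ring",len(t),cv2.minEnclosingCircle(t[:,:2].astype(np.float32)),np.median(t[:,2]),t[:,2].std())
```

```text
over 13.97 [-0.0002 -0.076   0.1298] gap 0.575 [ 0.1578 -0.8932 -1.6737]
low 14.77 [ 0.0006 -0.0741  0.0571] gap 0.576 [-0.1363  0.0805 -1.2739]
0.052 15.05 [-0.    -0.074  0.052] gap 0.57 [ 0.3482 -0.2128 -1.1085]
0.049999999999999996 15.3 [-0.0001 -0.074   0.0499] gap 0.574 [-0.076   0.6403 -1.7854]
0.047999999999999994 15.55 [-0.     -0.074   0.0479] gap 0.575 [ 0.6514  0.4959 -1.3688]
0.04599999999999999 15.8 [-0.0001 -0.074   0.0459] gap 0.571 [-1.0735  0.0575 -1.9112]
0.04399999999999999 16.05 [ 0.0003 -0.074   0.0446] gap 0.571 [-2.8194  0.0083 12.0132]
open 16.51 [-0.     -0.074   0.0439] gap 0.999 [-0.2757 -0.6748  0.4746]
up 17.14 [-0.0002 -0.0742  0.1399] gap 1.002 [ 0.2518  0.1807 -0.4136]
ring 268 ((0.0008709664107300341, -0.07132472097873688), 0.027459392324090004) 0.06949327110094783 0.0019499320431064617
```

View pics/s5.png

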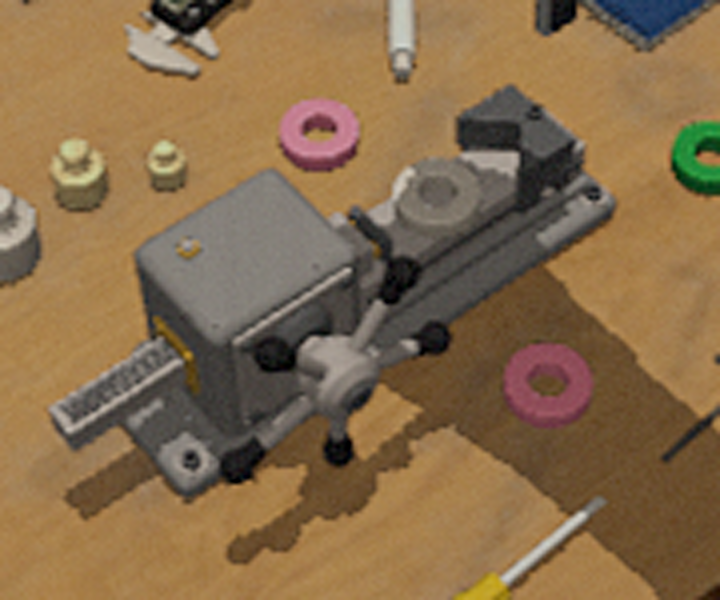

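The ring lies flat on the rail at clamp (0.001,-0.072), as seen at crop (438,193), clear of pad and V. Now the first wheel push with shut fingers.

```bash
cat >> h.py <<'E'
from plant import *
HY,HZ,HX=.0634,.094,-.0815
q=down(a); TIP=.010   # shut tip above TCP
def fin(phi,gap=0.,dz=0.): # TCP for finger at the right of the ball at angle phi
    return list(W(HX,HY+.072*np.sin(phi)-.0205-gap,HZ+.072*np.cos(phi)-.006-TIP+dz))
def s(t):
    st=state(); p=C(st["eef_pos"]); f=np.array(st["wrist_force"]); r=np.clip((p[1]+.0205-HY)/.072,-1,1)
    print(t,round(st["time_s"],2),p.round(4),"phi",round(float(np.arcsin(r)),3),f.round(1))
    return f
def go(phi):
    t=fin(phi,.012); t[2]=.22
    move_straight(t,q,.3); move_straight(fin(phi,.012),q,.25); hold(.1); s("beside")
def off(phi):
    move_straight(fin(phi,.004),q,.1); t=fin(phi,.004);t[2]=.22; move_straight(t,q,.3)
def wheel():
    from scipy.optimize import least_squares
    for n in ("side","scene"):
        pic,d=grab_frame(n);c=camera_info(n);c["pose"]=np.array(c["pose"]);Q=cloud(d,c).reshape(-1,3);Q[:,:2]=(Q[:,:2]-o2)@R2
        col=pic.reshape(-1,3).astype(int)
        k=(Q[:,0]>-.1)&(Q[:,0]<-.066)&(col.max(1)<70)&(Q[:,2]>.02)&(np.abs(np.hypot(Q[:,1]-HY,Q[:,2]-HZ)-.072)<.012); b=Q[k]
        def f(p):
            g=p[0]+np.arange(5)*2*np.pi/5
            return np.linalg.norm(b[:,None]-np.c_[np.full(5,-.081),HY+.072*np.sin(g),HZ+.072*np.cos(g)],axis=2).min(1)-.0095
        g=np.arange(-.6,.65,.1); x0=g[np.argmin([np.abs(f([v])).mean() for v in g])]
        r=least_squares(f,[x0],loss="soft_l1",f_scale=.002)
        t=Q[(np.abs(Q[:,2]-.070)<.006)&(Q[:,1]<-.035)&(Q[:,1]>-.14)&(np.abs(Q[:,0])<.035)]
        print(n,"wheel",r.x.round(3),len(b),"ring",cv2.minEnclosingCircle(t[:,:2].astype(np.float32)))
E
python3 - <<'E'
from h import *
close_gripper()
t=fin(-.665,.03);t[2]=.22
for ph in (-.665,0,.7): print(solve_ik(fin(ph),q) is not None)
move_straight(t,q,.3)
go(-.665)
for ph in (-.6,-.35,-.1): 
    move_straight(fin(ph),q,.1); f=s(ph)
    if np.abs(f).max()>35: break
pic,d=grab_frame("side"); cv2.imwrite("pics/s6.png",cv2.resize(pic[130:280,190:370,::-1],None,fx=4,fy=4,interpolation=cv2.INTER_CUBIC))
E
```

```text
True
True
True
beside 19.88 [-0.0805 -0.0137  0.1362] phi -0.905 [-0.8 -0.2 -0.2]
-0.6 20.19 [-0.0808  0.0028  0.1388] phi -0.591 [-0.3 -0.1  0.1]
-0.35 20.52 [-0.0811  0.0186  0.1464] phi -0.344 [0.6 0.4 0.3]
-0.1 20.86 [-0.0815  0.0359  0.1497] phi -0.097 [0.2 0.5 0.4]
```

View pics/s6.png

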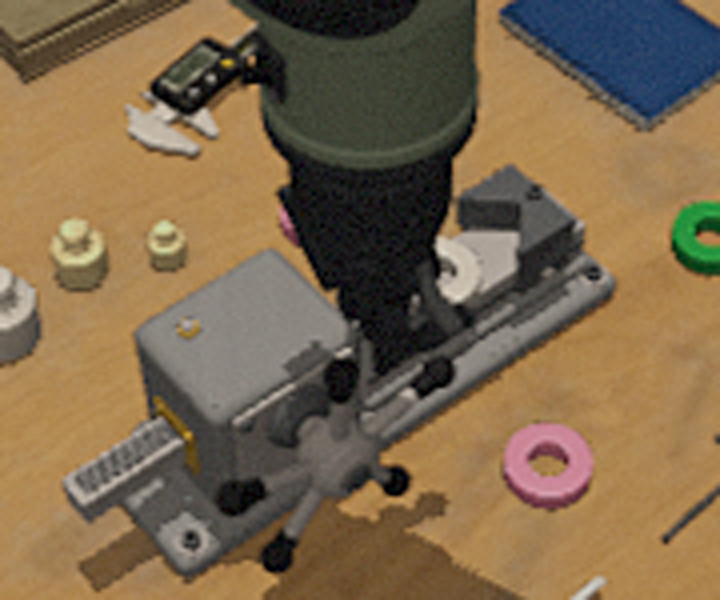

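The struck spoke has swung nearly upright, with its ball at crop (340,380) and the finger to its right. The settled force is near 0. I'll finish this push, do push 2, then check wheel and ring by camera.

Run:
```python
from h import *
def push(phs):
    for ph in phs:
        move_straight(fin(ph),q,.1); f=s(ph)
        if np.abs(f).max()>35: raise SystemExit("force")
push((.15,.38,.6)); off(.6)
t=fin(-.657,.012); t[2]=.22; move_straight(t,q,.3)
wheel()
go(-.657); push((-.5,-.25,0,.25))
```

```text
0.15 21.24 [-0.0816  0.0537  0.149 ] phi 0.15 [-0.2 -0.7 -0.7]
0.38 21.56 [-0.0817  0.0695  0.1447] phi 0.378 [-0.7  0.2 -0. ]
0.6 21.87 [-0.0817  0.0834  0.1374] phi 0.598 [-0.2  0.  -0.1]
side wheel [-0.626] 287 ring ((-0.007495921570807695, -0.08674094080924988), 0.05507926642894745)
scene wheel [-0.627] 243 ring ((-0.007828799076378345, -0.08810524642467499), 0.055584825575351715)
beside 23.94 [-0.0806 -0.0128  0.1366] phi -0.885 [-0.3  0.5 -0.4]
-0.5 24.32 [-0.0809  0.0091  0.1424] phi -0.489 [-0.1  0.6 -0.5]
-0.25 24.65 [-0.0813  0.0256  0.1483] phi -0.243 [-0.7 -0.8 -0.2]
0 24.98 [-0.0816  0.0431  0.15  ] phi 0.003 [-0.2 -0.5  0.6]
0.25 25.32 [-0.0817  0.0607  0.1476] phi 0.249 [-0.6 -0.2  0.1]
```

```bash
cat >> h.py <<'E'
def step(ph,vel=.03):
    move_straight(fin(ph),q,vel)
    F=[]
    for _ in range(4): F.append(state()["wrist_force"]); hold(.02)
    st=state();f=np.mean(F,0); f=np.r_[f[:2]@R2,f[2]]
    print(round(ph,3),"t",round(st["time_s"],2),"y err mm",((C(st["eef_pos"])-C(fin(ph)))*1e3).round(1)[1],"F",f.round(1))
    return f
E
python3 - <<'E'
from h import *
step(.45,.1);step(.6,.1);off(.6)
go(-.645)
wheel()
for ph in (-.5,-.25,-.05): step(ph,.08)
for ph in (.0,.06,.12): step(ph)
E
```

```text
0.45 t 25.68 y err mm -0.4 F [ 0.3 -0.3  0.1]
0.6 t 26.0 y err mm -0.2 F [0.2 0.1 0.2]
beside 27.73 [-0.0807 -0.0118  0.137 ] phi -0.862 [0.1 0.  0.9]
side wheel [0.625] 290 ring ((-0.00559287890791893, -0.08686400204896927), 0.055873021483421326)
scene wheel [0.626] 244 ring ((0.005996540188789368, -0.07621023058891296), 0.04614269733428955)
-0.5 t 28.31 y err mm 0.8 F [-0.4 -0.5  0.2]
-0.25 t 28.75 y err mm 0.3 F [-0.2 -0.4 -0.3]
-0.05 t 29.15 y err mm -0.0 F [-0.4  0.2  0.1]
0.0 t 29.48 y err mm -0.2 F [-0.1 -3.6  1.6]
0.06 t 29.84 y err mm -0.0 F [ 0.1 -3.2  2.2]
0.12 t 30.2 y err mm 0.1 F [ 0.9 -2.6  1.6]
```

Run:
```python
from h import *
for ph in np.arange(.16,.42,.04):
    f=step(ph,.02)
    if f[1]<-6.5: break
p,d=grab_frame("side"); cv2.imwrite("pics/s7.png",cv2.resize(p[130:280,190:370,::-1],None,fx=4,fy=4,interpolation=cv2.INTER_CUBIC))
```

```text
0.16 t 30.56 y err mm -0.1 F [ 1.1 -3.9  2.2]
0.2 t 30.92 y err mm 0.0 F [ 1.2 -3.3  2.7]
0.24 t 31.27 y err mm 0.0 F [ 1.5 -3.6  2.3]
0.28 t 31.63 y err mm 0.0 F [ 1.1 -3.8  1. ]
0.32 t 31.99 y err mm 0.0 F [ 1.5 -3.5  1.7]
0.36 t 32.35 y err mm 0.0 F [ 1.5 -3.5  1.4]
0.4 t 32.71 y err mm -0.0 F [ 1.2 -4.7  1.9]
```

View pics/s7.png

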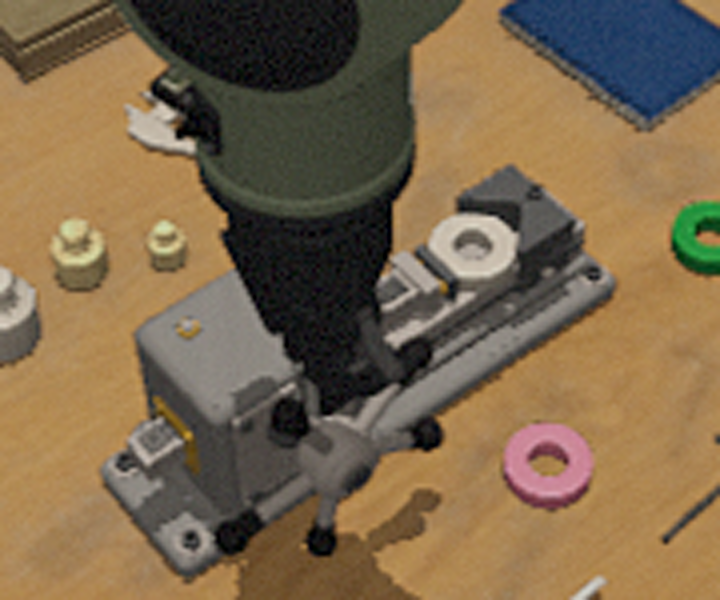

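The ring at crop (473,243) is about seated in the V, the pad is behind it, and force is just starting to rise (-3.6 → -4.7). I'll continue in small steps and measure the ring's position at each one.

```bash
cat >> h.py <<'E'
def ring():
    pic,d=grab_frame("side");c=camera_info("side");c["pose"]=np.array(c["pose"]);Q=cloud(d,c).reshape(-1,3);Q[:,:2]=(Q[:,:2]-o2)@R2
    k=(np.abs(Q[:,2]-.070)<.003)&(Q[:,1]<-.06)&(Q[:,1]>-.14)&(np.abs(Q[:,0])<.03)&(pic.reshape(-1,3).astype(int).min(1)>125); t=Q[k][:,:2].astype(np.float32)
    if len(t)>20: print("   ring",len(t),np.round(cv2.minEnclosingCircle(t)[0],4),round(cv2.minEnclosingCircle(t)[1],4),t.mean(0).round(4))
E
python3 - <<'E'
from h import *
ring()
for ph in np.arange(.43,.57,.03):
    f=step(ph,.02); ring()
    if f[1]<-8: break
E
```

```text
ring 193 [ 0.0019 -0.0967] 0.03 [ 0.0012 -0.1023]
0.43 t 33.13 y err mm -0.1 F [ 1.8 -5.   2.5]
   ring 190 [ 0.0009 -0.1028] 0.0267 [ 0.0007 -0.1019]
0.46 t 33.51 y err mm -0.2 F [ 1.6 -5.2  2.3]
   ring 189 [ 0.0018 -0.1017] 0.0264 [ 0.0009 -0.1023]
0.49 t 33.88 y err mm -0.2 F [ 1.9 -5.3  2.1]
   ring 189 [ 0.002  -0.1014] 0.0265 [ 0.0008 -0.1021]
0.52 t 34.26 y err mm -0.3 F [ 1.9 -5.9  2.2]
   ring 188 [-0.0006 -0.0972] 0.0304 [ 0.0008 -0.1019]
0.55 t 34.63 y err mm -0.4 F [ 2.4 -6.   1.8]
   ring 184 [ 0.0011 -0.1017] 0.0263 [ 0.0013 -0.1023]
```

The ring has been stationary at y≈-0.102 since φ=0.40, so it is home. Force onset was at about 0.37, and the rise since then implies about 16 N at 0.55. Another 0.05 rad gives about 19 N. Then I'll withdraw and check the wheel.

Run:
```python
from h import *
step(.575,.02); step(.60,.02); off(.6)
t=list(W(HX,.0,.24)); move_straight(t,q,.3)
wheel(); ring(); hold(.5); wheel(); s("free")
p,d=grab_frame("side"); cv2.imwrite("pics/s8.png",cv2.resize(p[130:280,190:370,::-1],None,fx=4,fy=4,interpolation=cv2.INTER_CUBIC))
```

```text
0.575 t 35.0 y err mm -0.4 F [ 1.7 -6.4  2.1]
0.6 t 35.32 y err mm -0.5 F [ 1.9 -6.6  3.2]
side wheel [0.614] 292 ring ((-0.010174729861319065, -0.08774802833795547), 0.05374765768647194)
scene wheel [0.609] 235 ring ((-0.01177107635885477, -0.0887821614742279), 0.05391000211238861)
   ring 185 [ 0.0011 -0.1022] 0.0265 [ 0.0003 -0.1023]
side wheel [0.611] 291 ring ((-0.010904930531978607, -0.0893537849187851), 0.05399719998240471)
scene wheel [0.615] 233 ring ((-0.008969474583864212, -0.08862515538930893), 0.05476156622171402)
free 37.17 [-0.0815  0.      0.24  ] phi -0.638 [-0.2  0.5 -0. ]
```

View pics/s8.png

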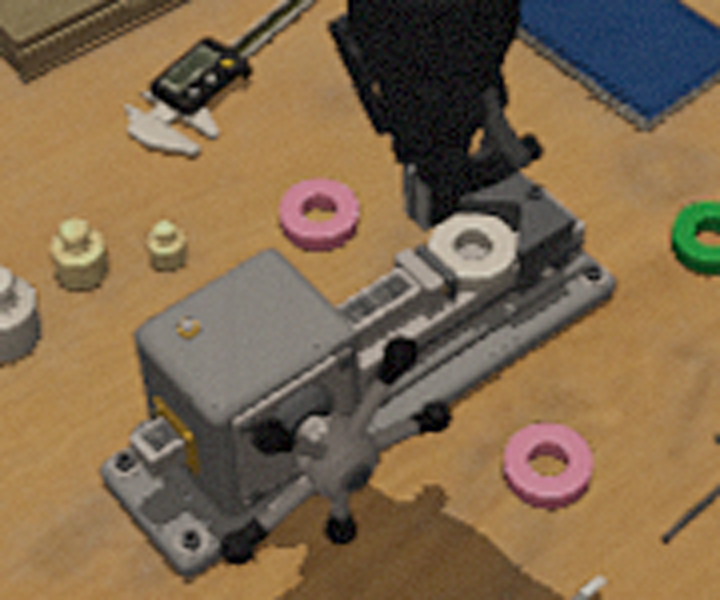

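The wheel is steady at 0.612 rad, which puts the grip at about 17–21 N. The ring sits in the V at crop (473,245) and the robot is clear, so I'm handing in.

```bash
python3 -c "
from plant import *
print(close_job(), state()['time_s'])"
```

```text
the job is handed in; nothing more can be done
the job is handed in; nothing more can be done
```

The ring is in the V and gripped by the pad. I handed the job in at about 37 s of the 72 s allowed; no verdict was reported.

**What I did:** I laid the steel ring on the rail at clamp (0.001, -0.072) and let go. I then wound the wheel about 3.7 rad with three spoke pushes, the last one in slow steps. The ring stopped moving at y≈-0.102, and the push force began rising at a spoke angle of about 0.37 rad. I stopped at 0.60 rad, about 3 mm into the pad's 6 mm of give.

**Last checks:**
- **Ring:** it is home in the V and about 1 mm off centre by camera, against the 3 mm allowed.
- **Wheel:** two readings half a second apart agreed to within noise, at about 0.61 rad, with the fingers withdrawn.
- **Robot:** free of contact, with wrist force about 0.
- **Grip:** about 17–21 N. I inferred this from the wheel travel and the force trend; it was not measured directly.

**What failed or disagreed:**
- **Missed grasps:** the first two grasps closed on nothing. The shut fingertips turned out to end about 13 mm behind the reported TCP, not 25 mm ahead of it. The third attempt, set lower from that measurement, held.
- **Push force:** the wrist force settled to about 0 after fast pushes, because the wheel coasts slightly. At rest during the slow steps it read only 55–60% of the expected force, so I used it as a trend only.
- **Ring fit:** the ring position printed by `wheel()` was thrown off by nearby parts, so I ignored it and used the separate `ring()` fit.

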